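# Roll the parts tote to the sprung end stop and weigh it

### The job

Roll the blue tote of parts out from under the shelf, along the free rollers, until it presses the black sprung end stop gently: feel the stop give a few millimetres and keep it there for half a second, but do not ram it to the end of its travel. Only there lift the tote off the rollers, and set it down gently, level, square and centred, long side along the scale's long side, on the aluminium platform of the bench scale; then let go. Keep the tote from tipping and its part inside, and leave the spray can on the shelf, the wrench, the jar and the hammer where they are.

Things in the scene. Friction and masses are not known exactly. Their poses are not given: they have to be found in the camera images.
- tote: Open blue tote, loose, 100 (x) x 150 (y) x 60 mm high, walls and floor 4 mm, 0.35 to 0.65 kg, an aluminium part of 0.2 kg lying in it. Origin: centre of its underside. y its long side, z up. A handle spans its middle. It stands on the rollers, long side along the track, axes within 0.02 rad of the track's, 7 mm free of each rail.
- tote_handle (a point): Centre of the tote's orange handle bar, 95 mm above the tote's underside. The bar runs along the tote's x: 100 mm long, 18 mm wide (y), 16 mm high, on two uprights at its ends; 27 mm free below it down to the rim, over 45 mm to the part inside. Grip it with the fingers closing along the tote's y.
- track: Fixed roller track. Origin: on the bench under its middle; y along it (the tote rolls towards -y), x across, away from the robot. 13 free rollers 43 mm apart, y = -235 to 281 mm, tops 60 mm above the bench. Green side rails at x = 57 to 65 mm on both sides, tops 75 mm high, y = -280 to 300 mm. Open above from y = 0 to -240 mm; the rest lies under a white shelf.
- shelf_edge (a point): Middle of the front edge (x = -30, y = 165, z = 304 mm of the track) of the fixed shelf over the rollers: track x -30 to 105, y 15 to 315, z 300 to 322 mm; posts on its far side only (x = 92). The tote starts below it at track y = 80 to 170. Its handle, 30 mm in and 145 mm below, is reached with the tool tilted 30 to 40 degrees, fingers pointing down and away from the robot.
- buffer_face (a point): Middle of the face of the end stop's black buffer plate when not pressed (fixed point of the track: x = 0, y = -240, z = 85 mm). Plate 100 mm wide, 64 to 114 mm above the bench, facing the track's +y. The tote touches it when the tote's centre is 75 mm from this point along the track. A yellow fixed plate stands 30 mm behind.
- buffer (a joint): How far the sprung buffer plate is pushed in, m: 0 free, 0.016 the end of its travel. Spring 1.5 N per mm. It counts as pressed beyond 3 mm (about 5 N) and as rammed beyond 13 mm (about 20 N). When the tote is let go it is pushed back a little.
- scale: Fixed grey bench scale, 180 (x) x 220 (y) mm, with a black display strip on its -x side. Origin: on the bench under its middle; y its long side. It swaps places with the drip tray.
- scale_top (a point): Middle of the scale's aluminium platform, 150 (x) x 200 (y) mm, its top 40 mm above the bench.
- tray: Fixed dark steel drip tray, 170 x 210 x 22 mm, with two discs in it. Origin: centre of its underside. Not a place for the tote.
- housing: Aluminium part lying loose in the tote, along it: a bar 110 mm long with two square flanges 44 x 34 mm. Origin: centre of its underside, about 4 mm above the tote's underside.
- can: Loose spray can standing on the shelf over the track, 54 mm across, 160 mm high. Origin: centre of its foot.
- wrench: Loose steel wrench lying on the bench between scale and tray, 170 mm long. Origin: centre of its underside.
- jar: Loose jar with a red cap standing on the bench to the right of the track's end stop, 70 mm across, 80 mm high. Origin: centre of its foot.
- hammer: Loose hammer lying on the bench on the right, 280 mm long. Origin: centre of its underside.
Mind the look-alikes: they are no part of the job. Leave any green look-alike of the tote alone.

How it is judged:
On the way, in this order (a step that is already met when the one before it is completed fails the run):
1. the tote, standing on the rollers, presses the sprung end stop in by more than 3 mm for 0.4 s (value of joint buffer above 0.003 m and z of tote in the frame of track below 0.066 m and y of tote in the frame of track below -0.155 m and x of tote in the frame of track between -0.02 and 0.02 m), for 0.4 s.
2. the tote is lifted more than 40 mm off the rollers at the end stop (within 50 mm of touching it) (z of tote in the frame of track above 0.1 m and y of tote in the frame of track between -0.215 and -0.115 m and x of tote in the frame of track between -0.05 and 0.05 m), for 0.05 s.
At the end, for the whole second after the job is handed in: The tote rests level on the scale's platform, its centre within 25 mm of the platform's middle, its long side within 0.15 rad of the scale's long side, at rest, with the aluminium part still inside it (horizontal distance between tote and scale_top below 0.025 m and z of tote in the frame of scale_top between -0.006 and 0.006 m and angle between the y axis of tote and the y axis of scale, either way round below 0.15 rad and angle between tote's own z axis and vertical below 0.06 rad and linear speed of tote below 0.02 m/s and x of housing in the frame of tote between -0.05 and 0.05 m and y of housing in the frame of tote between -0.075 and 0.075 m and z of housing in the frame of tote between -0.005 and 0.04 m); the robot touches nothing.
It fails at once if the end stop is rammed: its buffer pushed in more than 13 mm (value of joint buffer above 0.013 m).
It fails at once if the tote is lifted more than 15 mm off the rollers before the last part of the track (centre more than 115 mm short of the stop position) (z of tote in the frame of track above 0.075 m and y of tote in the frame of track above -0.05 m and x of tote in the frame of track between -0.04 and 0.04 m).
It fails at once if the tote is tipped more than 0.4 rad (angle between tote's own z axis and vertical above 0.4 rad).
It fails at once if the tote is dropped on the scale (faster than 0.5 m/s just above it) (horizontal distance between tote and scale_top below 0.08 m and z of tote in the frame of scale_top between 0 and 0.04 m and linear speed of tote above 0.5 m/s).
It fails at once if the spray can, wrench, jar or hammer is moved more than 30 mm (distance of any of can, wrench, jar, hammer from where it was at the start of the episode above 0.03 m).
It also fails if it takes over 67 s, if anything falls off the work surface, if the arm or the gripper's body presses on something with over 40 N, if the wrist force passes 120 N, or if a joint passes its speed limit or range.

### The arm

A 7-joint arm with a two-finger parallel gripper is mounted at the origin on the work surface. World frame = base frame: x ahead of the robot, y to its left, z up, the work surface at z = 0. Lengths are in m, angles in rad, forces in N, time in s.
With the tool pointing down it reaches from about 0.35 to 0.9 m from the base axis. Payload 7.2 kg.
Tool frame: the origin (TCP) lies on the mounting face of the last link; the fingertips stand 182 mm ahead of it and the grasp point (between the pads) lies 163 mm ahead of it; z points along the fingers, y is the line along which they close (so a half turn about z gives the same grasp; the last joint's range is limited). The gripper opens to 88 mm and grips with 3 to 60 N. Pads are 20 mm wide; open, the fingers measure 115 mm over their backs; the gripper's body (75 mm by 178 mm) begins 61 mm behind the grasp point.
Start: joints at [1.154, 0.411, -0.013, 1.596, 0.006, 1.134, -0.082], TCP at [0.214, -0.587, 0.405] pointing down, gripper open.
Joint ranges: [-2.95, 2.95], [-0.29, 1.99], [-1.47, 1.44], [0.14, 2.54], [-1.03, 4.17], [0.13, 1.85], [-2.86, 2.86]. Speed limits (rad/s): [2.39, 2.39, 3.01, 3.01, 3.14, 3.14, 3.14].

### API

Orientations are given as a 3x3 rotation matrix whose columns are the frame's x, y, z axes.
In Python, from plant import ctrl gives the robot as it stands.
- The arm moves only by the shell command python3 -m pendant 'ROWS'. ROWS is JSON, a list of rows, each a list of 3 entries, a list of its own where there are three numbers: the finger opening in m, from 0 to 0.0878, then the shift along the tool's x, y, z in m, then the turn, a rotation vector about the tool's x, y, z in rad. In form: [[claw, [x, y, z], [ax, ay, az]], ...]. A call has 1 to 10 rows; each row is the pose to reach, as a shift and turn from the pose commanded when the call began, along the tool's axes at that moment; what a row does not reach only later rows make up. A row lasts 1/8 s, in which the tool goes at most 62.5 mm and 10.7 degrees, less where a joint would pass 70% of its speed; a pose out of reach is approached as far as the arm can. A call with a gripper value outside its range is refused whole. The fingers move at their own pace and stop on an object; the grip force is fixed at half the most. Time passes only in rows, so rows that repeat a pose let the fingers close. It gives the time, the measured TCP pose, the force, the opening and the grip force at its end, in the units of the state.
- ctrl.state(): the state, without advancing time (a new reading comes with each control period).
- ctrl.capture(name): name is "side" or "top" or "wrist"; returns the picture (480x640x3 uint8, blue, green, red); there is no depth.
- ctrl.calibration(name): a dict with "camera_matrix" (3x3 intrinsics, pixels), "xyz" and "orientation" of the camera in the world. Camera axes: x right, y up, looking along -z (the intrinsics and any distortion apply to the point x, -y, -z); pixel columns grow to the right and rows downward; lengths in m; the calibration is good to about 2 mm. A picture is of the moment at which its call begins: read the wrist's pose just before it. calibration takes no time and is no camera call; for the wrist camera it gives the pose at the moment of the call.
- ctrl.hand_in(): hands the job in; it is judged then, once.
Trained networks look in the newest picture that a camera, given by its name, has taken for a name from the list of things; names that differ only in an ending like _2 or _b are one class to them, and where a whole thing is asked for, a point or a joint stands for the part that bears it (a point fixed in the world has none). Each returns a list of dicts, best first, with "score" (0 to 1); they miss things now and then, are a little off and sometimes report something else, mostly with a low value. They report only what shows in the picture. A call takes as long as a camera call. They do not tell look-alikes from the thing itself.
- ctrl.find_in(query, camera): "at" ([row, column] in pixels, amid what is visible of it).
- ctrl.mark_of(query, camera): "at" ([row, column] in pixels: a listed point, or the origin of a listed thing).
The state is a dict: "t": time; "q": joint angles; "dq": joint speeds; "joint_efforts": joint torques, N m; "position": TCP position; "tool_rot": TCP orientation; "contact_force": force on the tool from outside, world axes, zero at the start; "torque": the same for the moment, N m; "grip_width": finger opening in m; "finger_force": force on a finger pad.
Only numpy, scipy, OpenCV 4.12 (cv2) and the standard library are available. Lean on these libraries where they do the work, as an engineer would, in place of code of your own. Each camera call takes 0.05 s, during which the arm holds its last target. There are 200 camera calls.

## Working session

There is one attempt and no reset: what is moved stays moved. The work goes in short steps, Python scripts to look and compute and a shell command to move; the robot and the scene stay as the last step left them, time stands still between calls to the robot, and variables do not carry over. Pictures are saved under pics/ and viewed, at most 10 in all, crops included, and the job is handed in when it is done.

```bash
mkdir -p pics; ls
python3 - <<'E'
from plant import ctrl
import cv2,numpy as np
s=ctrl.state();print(s)
for c in("top","side"):
    im=ctrl.capture(c);cv2.imwrite(f"pics/{c}0.png",im)
    k=ctrl.calibration(c);print(c,k)
    for q in("tote","tote_handle","track","shelf_edge","buffer_face","scale_top","scale","tray","wrench","jar","hammer","can"):
        print(q,[(np.round(d["at"],1).tolist(),round(d["score"],2)) for d in ctrl.mark_of(q,c)][:3])
print(ctrl.state()["t"])
E
```

```text
pics
{'t': 0.0, 'q': array([ 1.15379897,  0.41192859, -0.01274627,  1.59702626,  0.00560135,
        1.13429574, -0.08219617]), 'dq': array([-1.09466795e-03,  1.73333658e-03, -2.58386757e-04,  1.13453380e-03,
       -6.53610419e-05, -1.55617062e-03,  6.96294954e-04]), 'joint_efforts': array([ 4.03672075e-04, -5.87954235e+01,  6.42297640e-01, -2.91079277e+01,
       -5.36905462e-02,  1.83847651e-02,  1.01725227e-04]), 'position': array([ 0.21353109, -0.58717215,  0.40379806]), 'tool_rot': array([[ 9.39763759e-01,  3.41824011e-01, -6.49656801e-04],
       [ 3.41824613e-01, -9.39762589e-01,  1.48657700e-03],
       [-1.02375446e-04, -1.61909987e-03, -9.99998684e-01]]), 'contact_force': array([-0.34355672,  0.14138512,  0.63371303]), 'torque': array([-0.01234449,  0.01996888, -0.01732926]), 'finger_force': 0.0, 'grip_width': 0.08761023909418132}
top {'camera_matrix': array([[552.64101016,   0.        , 320.30041989],
       [  0.        , 552.64101016, 242.75765599],
       [  0.        ,   0.        ,   1.        ]]), 'xyz': array([ 0.40939543, -0.02229702,  1.78060892]), 'orientation':
[... 837 characters left out ...]
, 'orientation': array([[-0.94041996,  0.2213089 , -0.25813304],
       [-0.33966309, -0.64600444,  0.68359875],
       [-0.01546861,  0.73054817,  0.68268594]])}
tote [([294.8, 266.8], 0.88), ([435.2, 230.1], 0.66)]
tote_handle [([416.9, 223.0], 0.82), ([267.7, 265.5], 0.75), ([297.5, 267.1], 0.4)]
track [([271.5, 292.2], 0.85), ([246.4, 392.1], 0.63)]
shelf_edge [([227.5, 262.2], 0.87)]
buffer_face [([193.2, 322.9], 0.64)]
scale_top [([370.6, 349.8], 0.83)]
scale []
tray [([246.3, 393.7], 0.94)]
wrench [([271.9, 263.9], 0.18)]
jar [([188.9, 428.2], 0.66)]
hammer [([247.5, 393.2], 0.65), ([188.9, 428.6], 0.63), ([240.6, 200.0], 0.38)]
can [([241.2, 201.1], 0.79), ([269.4, 260.2], 0.47)]
1.3
```

View pics/top0.png

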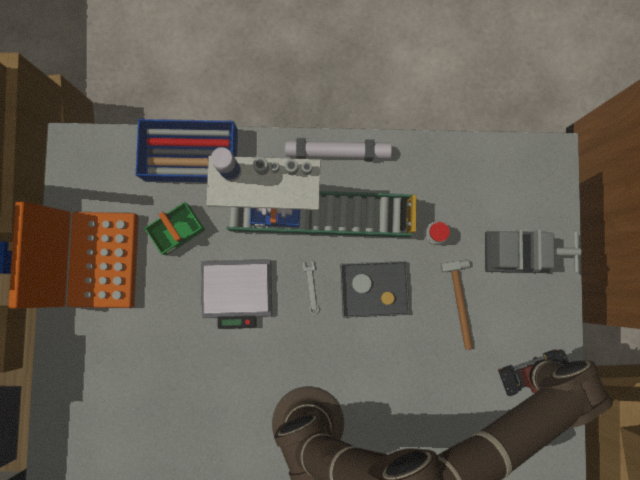

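View pics/side0.png

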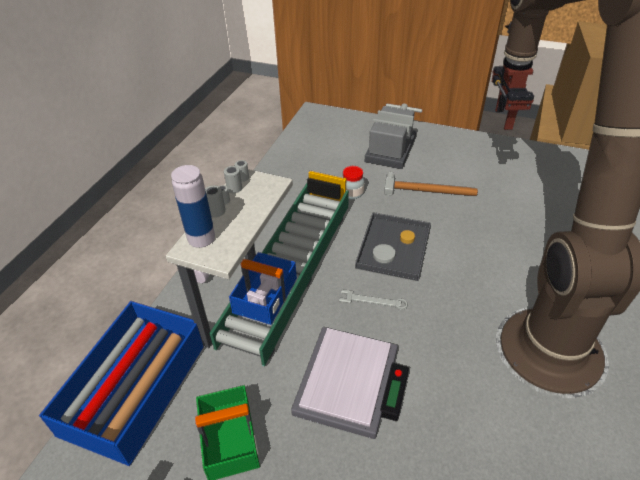

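The top view shows the track along the columns 228–416, with the blue tote under the shelf at about (212,277), the scale on the left at (288,238) and the tray on the right. The side view shows the tote's handle at about (268,265), and the green look-alike tote off the track at (430,228).

```bash
cat > h.py <<'E'
from plant import ctrl
import cv2,numpy as np
from scipy.optimize import least_squares
def ray(cal,rc):
    K=cal["camera_matrix"];d=np.linalg.inv(K)@[rc[1],rc[0],1.]
    return np.array(cal["xyz"]),np.array(cal["orientation"])@(d*[1,-1,-1])
def onz(cal,rc,z):
    o,d=ray(cal,rc);return o+d*(z-o[2])/d[2]
def proj(cal,p):
    c=np.array(cal["orientation"]).T@(np.asarray(p)-cal["xyz"]);c=c*[1,-1,-1]
    u=cal["camera_matrix"]@c;return np.array([u[1],u[0]])/u[2]
def tri(c1,p1,c2,p2):
    (o1,d1),(o2,d2)=ray(c1,p1),ray(c2,p2)
    s=np.linalg.lstsq(np.c_[d1,-d2],o2-o1,rcond=None)[0]
    a,b=o1+s[0]*d1,o2+s[1]*d2;return (a+b)/2,np.linalg.norm(a-b)
def best(q,c,near=None):
    l=[(d["at"],d["score"]) for d in ctrl.mark_of(q,c)]
    if near is not None:l=[x for x in l if np.linalg.norm(np.array(x[0])-near)<30]
    return l[0] if l else None
E
python3 - <<'E'
from h import *
T,S=ctrl.calibration("top"),ctrl.calibration("side")
print("handle tri",tri(T,[203.9,273.3],S,[267.7,265.5]))
for n,c,p,z in[("handle",S,[267.7,265.5],.155),("handle",T,[203.9,273.3],.155),("tote",S,[294.8,266.8],.06),("tote",T,[211.2,277.6],.06),("buf",T,[212.1,399.9],.085),("buf",S,[193.2,322.9],.085),("shelf",S,[227.5,262.2],.304),("track",T,[218.8,326.4],0),("track",S,[271.5,292.2],0),
 ("scaletop",T,[285.4,237.6],.04),("scaletop",S,[370.6,349.8],.04),("scale",T,[288.1,239.2],0)]:print(n,onz(c,p,z).round(4))
# green rails in top image
im=cv2.imread("pics/top0.png");h=cv2.cvtColor(im,cv2.COLOR_BGR2HSV)
m=cv2.inRange(h,(40,80,30),(90,255,255));m[:, :215]=0
ys,xs=np.nonzero(m[180:245]);ys+=180
print(xs.min(),xs.max())
for x in range(225,420,12):
    r=ys[xs==x];print(x,r.tolist())
# scale platform
g=cv2.inRange(h,(0,0,150),(180,40,255));g[:, :195]=0;g[:, 280:]=0;g[:255]=0;g[325:]=0
c=max(cv2.findContours(g,0,1)[0],key=cv2.contourArea);rr=cv2.minAreaRect(c);b=cv2.boxPoints(rr);print(rr)
B=np.array([onz(T,p[::-1],.04)[:2] for p in b]);print(B.round(3),B.mean(0),np.linalg.norm(np.diff(B,axis=0),axis=1))
E
```

```text
handle tri (array([0.66199661, 0.10921647, 0.15382137]), np.float64(0.01549958371958953))
handle [0.6536 0.1088 0.155 ]
handle [0.6692 0.1117 0.155 ]
tote [0.6587 0.1111 0.06  ]
tote [0.6615 0.1055 0.06  ]
buf [ 0.6627 -0.2752  0.085 ]
buf [ 0.6519 -0.2652  0.085 ]
shelf [0.6362 0.1301 0.304 ]
track [ 0.6486 -0.0491  0.    ]
track [ 0.6539 -0.0279  0.    ]
scaletop [0.427  0.2262 0.04  ]
scaletop [0.4111 0.2301 0.04  ]
scale [0.4189 0.2265 0.    ]
228 411
225 []
237 [228]
249 [229]
261 [229]
273 [230]
285 [230]
297 []
309 [230, 231]
321 [231, 232]
333 [231, 232]
345 [232, 233]
357 [232, 233]
369 [233]
381 [194, 195, 233, 234]
393 [195, 233, 234]
405 [234]
417 []
((234.9875946044922, 288.0408630371094), (47.090911865234375, 63.24717330932617), 88.45184326171875)
[[0.488 0.338]
 [0.497 0.139]
 [0.35  0.131]
 [0.341 0.328]] [0.4189014  0.23407958] [0.19883619 0.14733223 0.19733289]
```

Run:
```python
from h import *
T,S=ctrl.calibration("top"),ctrl.calibration("side")
A=onz(T,[229.,249],.075);B=onz(T,[234.3,405],.075)
d=(A-B)[:2];d/=np.linalg.norm(d);yaw=np.arctan2(-d[0],d[1]);print("A,B",A,B,"yaw",yaw)
# fit track pose
obs=[(T,[212.1,399.9],(0,-.24,.085)),(S,[193.2,322.9],(0,-.24,.085)),(S,[227.5,262.2],(-.03,.165,.304)),(T,[229.,249],(-.061,None,.075)),(T,[234.3,405],(-.061,None,.075)),
 (T,[218.8,326.4],(0,0,0)),(S,[271.5,292.2],(0,0,0))]
def f(v):
    r=[];c,s=np.cos(v[2]),np.sin(v[2]);R=np.array([[c,-s],[s,c]])
    for cal,px,p in obs:
        if p[1] is None:
            w=onz(cal,px,p[2])[:2];l=R.T@(w-v[:2]);r+=[(l[0]-p[0])*800]
        else:
            e=proj(cal,[*(R@p[:2]+v[:2]),p[2]])-px; w=1 if p[2]>0 else .4; r+=list(e*w)
    return r
o=least_squares(f,[.655,-.03,.04],loss="soft_l1");print(o.x,np.round(o.fun,1))
v=o.x;c,s=np.cos(v[2]),np.sin(v[2]);R=np.array([[c,-s],[s,c]])
for x,y in((.6615,.1055),(.6587,.1111),(.662,.109)):print("tote in track",R.T@(np.array([x,y])-v[:2]))
print("buffer",R@[0,-.24]+v[:2])
# overlay
for cal,n in((T,"top"),(S,"side")):
    im=cv2.imread(f"pics/{n}0.png")
    def dr(P,col):
        P=[proj(cal,[*(R@p[:2]+v[:2]),p[2]])[::-1] for p in P];cv2.polylines(im,[np.int32(np.round(np.array(P)*16))],True,col,1,0,4)
    for x in(-.065,.057):dr([(x,-.28,.075),(x+.008,-.28,.075),(x+.008,.3,.075),(x,.3,.075)],(0,255,255))
    dr([(-.03,.015,.322),(.105,.015,.322),(.105,.315,.322),(-.03,.315,.322)],(0,0,255))
    dr([(-.05,-.24,.064),(.05,-.24,.064),(.05,-.24,.114),(-.05,-.24,.114)],(255,0,255))
    y=.135
    dr([(-.05,y-.075,.12),(.05,y-.075,.12),(.05,y+.075,.12),(-.05,y+.075,.12)],(255,255,0))
    dr([(-.05,y-.009,.163),(.05,y-.009,.163),(.05,y+.009,.163),(-.05,y+.009,.163)],(255,255,0))
    im=im[140:310,190:460] if n=="top" else im[150:370,160:440]
    im=cv2.resize(im,None,fx=1.45,fy=1.45) if 0 else im
    cv2.imwrite(f"pics/o_{n}.png",cv2.resize(im,(540,340) if n=="top" else (560,440),interpolation=cv2.INTER_CUBIC))
a,b=cv2.imread("pics/o_top.png"),cv2.imread("pics/o_side.png")
a=cv2.copyMakeBorder(a,0,0,0,20,0);o=cv2.resize(np.vstack([a,b]),None,fx=.76,fy=.76);cv2.imwrite("pics/ov.png",o);print(o.shape)
```

```text
A,B [0.6018022  0.19157762 0.075     ] [ 0.59495201 -0.2930156   0.075     ] yaw -0.014135021668967927
[ 0.65992846 -0.03441865 -0.01487536] [ 2.  -0.3 -2.2 -0.4  0.7  1.5 -0.4 -0.1 -1.4 -1.8 -0.9 -0.5]
tote in track [-0.0005099   0.13992655]
tote in track [-0.00339289  0.14548428]
tote in track [-6.20150499e-05  1.43433599e-01]
buffer [ 0.6563585 -0.2743921]
(593, 426, 3)
```

View pics/ov.png

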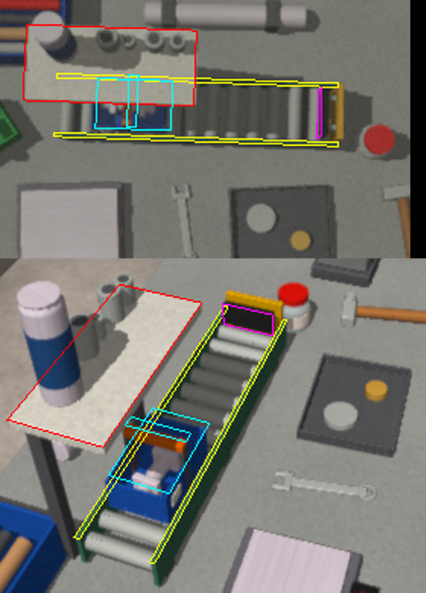

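The overlay fits the track to within about 10 mm and puts the handle near world (0.657, 0.108, 0.155). Next I go to a tilted pregrasp pose.

```bash
cat >> h.py <<'E'
from scipy.spatial.transform import Rotation as Ro
def tool(tilt,yaw):  # y axis = -track y, tilted away from robot
    t=np.radians(tilt);c,s=np.cos(t),np.sin(t)
    return Ro.from_euler("z",yaw).as_matrix()@np.array([[c,0,s],[0,-1,0],[s,0,-c]])
def go(G,R,back=0):
    """shift/turn in tool axes to bring the grasp point to G with orientation R, backed off by back"""
    s=ctrl.state();R0=np.array(s["tool_rot"]);p=np.array(G)-(.163+back)*R[:,2]
    print("t",round(s["t"],2),"shift",(R0.T@(p-s["position"])).round(4).tolist(),"turn",Ro.from_matrix(R0.T@R).as_rotvec().round(4).tolist(),"F",s["contact_force"].round(1))
E
python3 -c "
from h import *
go([.657,.108,.155],tool(36,-.015),.12)"
```

```text
t 1.3 shift [0.4989, -0.5611, 0.0207] turn [-0.1143, 0.6213, 0.3517] F [0.2 0.9 0. ]
```

```bash
python3 -m pendant '[[0.087,[0.25,-0.28,0.01],[0,0,0.35]],[0.087,[0.25,-0.28,0.01],[0,0,0.35]],[0.087,[0.25,-0.28,0.01],[0,0,0.35]],[0.087,[0.25,-0.28,0.01],[0,0,0.35]],[0.087,[0.25,-0.28,0.01],[0,0,0.35]],[0.087,[0.25,-0.28,0.01],[0,0,0.35]],[0.087,[0.499,-0.561,0.021],[-0.114,0.621,0.352]],[0.087,[0.499,-0.561,0.021],[-0.114,0.621,0.352]],[0.087,[0.499,-0.561,0.021],[-0.114,0.621,0.352]],[0.087,[0.499,-0.561,0.021],[-0.114,0.621,0.352]]]'; python3 -m pendant '[[0.087,[0,0,0],[0,0,0]]]'
python3 -c "
from h import *
go([.657,.108,.155],tool(36,-.015),.12);print(ctrl.state()['q'].round(2))"
```

```text
t: 2.55
position: [0.4335, -0.034, 0.3878]
tool_rot: [[0.829, -0.017, 0.56], [-0.01, -1.0, -0.017], [0.56, 0.008, -0.829]]
contact_force: [-0.4, -0.7, -0.4]
grip_width: 0.0875
finger_force: 0.0
t: 2.68
position: [0.434, -0.035, 0.3876]
tool_rot: [[0.831, -0.016, 0.556], [-0.008, -1.0, -0.017], [0.556, 0.01, -0.831]]
contact_force: [0.3, -0.4, -0.1]
grip_width: 0.0869
finger_force: 0.0
t 2.67 shift [0.0439, -0.1464, 0.032] turn [0.0086, 0.0383, 0.0045] F [ 0.3 -0.4 -0.1]
[ 0.45 -0.01 -0.48  2.26  0.11  0.31 -1.71]
```

```bash
python3 -m pendant '[[0.087,[0.044,-0.146,0.032],[0.009,0.038,0.005]],[0.087,[0.044,-0.146,0.032],[0.009,0.038,0.005]],[0.087,[0.044,-0.146,0.032],[0.009,0.038,0.005]],[0.087,[0.044,-0.146,0.032],[0.009,0.038,0.005]]]'
python3 - <<'E'
from h import *
W=ctrl.calibration("wrist");im=ctrl.capture("wrist");cv2.imwrite("pics/w1.png",im)
for q in("tote_handle","tote","housing"):print(q,[(np.round(d["at"],1).tolist(),round(d["score"],2)) for d in ctrl.mark_of(q,"wrist")])
b=best("tote_handle","wrist")
if b:print(onz(W,b[0],.155))
print(proj(W,[.657,.108,.155]))
go([.657,.108,.155],tool(36,-.015));print(ctrl.state()['q'].round(2))
E
```

```text
t: 3.18
position: [0.4919, 0.1076, 0.3839]
tool_rot: [[0.81, -0.021, 0.587], [-0.017, -1.0, -0.013], [0.587, 0.001, -0.81]]
contact_force: [-1.1, -0.5, 0.1]
grip_width: 0.0869
finger_force: 0.0
tote_handle [([239.4, 305.8], 0.73)]
tote [([275.3, 307.4], 0.59)]
housing [([272.4, 304.4], 0.69)]
[0.66240379 0.11329253 0.155     ]
[246.24949528 313.23972938]
t 3.42 shift [0.0003, -0.0048, 0.1193] turn [0.0041, 0.0029, -0.0046] F [-0.2  0.8  0.9]
[ 0.14  0.14 -0.58  2.14  0.84  0.43 -2.69]
```

View pics/w1.png

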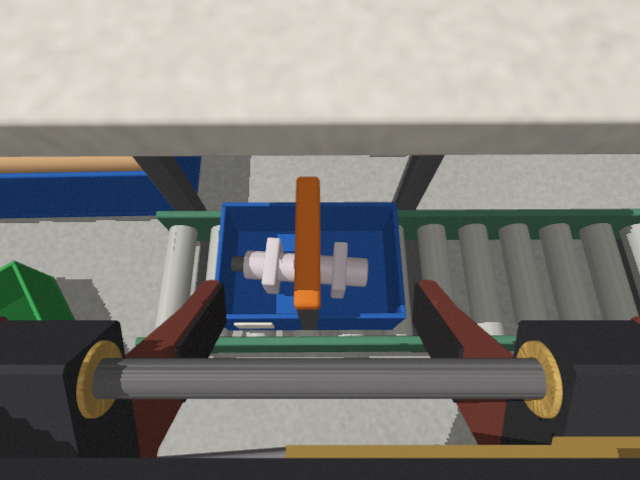

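The wrist view shows the orange bar centred at about (239,307) with the part in the tote, and the bar is squarely between the fingers. I advance along the tool axis.

```bash
python3 -m pendant '[[0.087,[0.003,-0.009,0.03],[0,0,0]],[0.087,[0.003,-0.009,0.06],[0,0,0]],[0.087,[0.003,-0.009,0.09],[0,0,0]],[0.087,[0.003,-0.009,0.121],[0,0,0]],[0.087,[0.003,-0.009,0.121],[0,0,0]]]'
python3 - <<'E'
from h import *
W=ctrl.calibration("wrist");ctrl.capture("wrist")
b=best("tote_handle","wrist")
if b:print(b,onz(W,b[0],.155))
go([.660,.112,.155],tool(36,-.015));print(ctrl.state()['q'].round(2))
E
```

```text
t: 4.05
position: [0.5651, 0.1132, 0.2866]
tool_rot: [[0.81, -0.022, 0.586], [-0.016, -1.0, -0.015], [0.586, 0.003, -0.81]]
contact_force: [-0.4, -0.1, -0.3]
grip_width: 0.0873
finger_force: 0.0
([317.7, 313.3], 0.9) [0.66168761 0.11291637 0.155     ]
t 4.15 shift [-0.0004, 0.0006, -0.0003] turn [0.005, 0.0021, -0.0041] F [-0.4  0.3 -0.9]
[-0.59  0.37  0.29  2.12  0.95  0.13 -2.85]
```

```bash
python3 -m pendant '[[0.01,[0,0,0],[0,0,0]],[0.01,[0,0,0],[0,0,0]],[0.01,[0,0,0],[0,0,0]],[0.01,[0,0,0],[0,0,0]],[0.01,[0,0,0],[0,0,0]],[0.01,[0,0,0],[0,0,0]]]'
python3 - <<'E'
from h import *
s=ctrl.state();print(s['q'].round(3),s['torque'].round(2))
R=np.array(s["tool_rot"]);R1=tool(36,-.015)
d=np.array([0.015,1,0]);print("100mm -y track in tool:",R.T@(-.1*d))
E
```

```text
t: 4.9
position: [0.5648, 0.1153, 0.2877]
tool_rot: [[0.809, -0.02, 0.587], [-0.017, -1.0, -0.011], [0.587, -0.001, -0.81]]
contact_force: [0.1, 0.0, 0.5]
grip_width: 0.0304
finger_force: 0.0
[-0.585  0.369  0.287  2.117  0.953  0.135 -2.854] [0.01 0.54 0.01]
100mm -y track in tool: [0.0004413  0.10001008 0.00019669]
```

```bash
python3 -m pendant '[[0.01,[0,0,0],[0,0,0]],[0.01,[0,0,0],[0,0,0]],[0.01,[0,0,0],[0,0,0]],[0.01,[0,0,0],[0,0,0]]]'; python3 -m pendant '[[0.01,[0,0.005,0],[0,0,0]],[0.01,[0,0.015,0],[0,0,0]],[0.01,[0,0.03,0],[0,0,0]],[0.01,[0,0.045,0],[0,0,0]],[0.01,[0,0.06,0],[0,0,0]],[0.01,[0,0.07,0],[0,0,0]],[0.01,[0,0.075,0],[0,0,0]],[0.01,[0,0.075,0],[0,0,0]]]'
python3 -c "
from h import *
s=ctrl.state();print(s['q'].round(3),s['torque'].round(2))"
```

```text
t: 5.4
position: [0.5648, 0.1154, 0.2876]
tool_rot: [[0.809, -0.02, 0.587], [-0.017, -1.0, -0.011], [0.587, -0.001, -0.81]]
contact_force: [0.4, -0.3, -0.3]
grip_width: 0.0179
finger_force: 30.0
t: 6.4
position: [0.5636, 0.0396, 0.2883]
tool_rot: [[0.812, -0.021, 0.583], [-0.017, -1.0, -0.012], [0.583, -0.0, -0.812]]
contact_force: [0.1, -0.4, -7.3]
grip_width: 0.0176
finger_force: 30.0
[-0.222  0.341  0.033  2.133  1.11   0.127 -2.858] [ 0.04  1.38 -0.02]
```

```bash
python3 -m pendant '[[0.01,[-0.0006,0.01,0.0008],[0,0,0]],[0.01,[-0.0006,0.03,0.0008],[0,0,0]],[0.01,[-0.0006,0.05,0.0008],[0,0,0]],[0.01,[-0.0006,0.075,0.0008],[0,0,0]],[0.01,[-0.0006,0.1,0.0008],[0,0,0]],[0.01,[-0.0006,0.125,0.0008],[0,0,0]],[0.01,[-0.0006,0.15,0.0008],[0,0,0]],[0.01,[-0.0006,0.17,0.0008],[0,0,0]],[0.01,[-0.0006,0.18,0.0008],[0,0,0]],[0.01,[-0.0006,0.18,0.0008],[0,0,0]]]'
python3 - <<'E'
from h import *
s=ctrl.state();print(s['q'].round(3),s['torque'].round(2))
im=ctrl.capture("top");
import cv2
a=[ctrl.mark_of("tote_handle","top")[:2],ctrl.mark_of("buffer_face","top")[:2]]
im2=ctrl.capture("side");print(a)
cv2.imwrite("pics/p2.png",np.vstack([cv2.resize(im[140:300,200:460],(520,320)),cv2.resize(im2[150:290,220:480],(520,280))]))
E
```

```text
t: 7.65
position: [0.5606, -0.1407, 0.288]
tool_rot: [[0.811, -0.022, 0.585], [-0.018, -1.0, -0.012], [0.585, -0.001, -0.811]]
contact_force: [-1.1, -0.7, -3.2]
grip_width: 0.0179
finger_force: 30.0
[ 0.686  0.434 -0.606  2.064  1.01   0.161 -2.351] [-0.07  0.91 -0.03]
[[{'at': [209.7, 359.4], 'score': 0.91}, {'at': [226.3, 171.4], 'score': 0.59}], [{'at': [215.5, 400.0], 'score': 0.97}, {'at': [284.6, 236.0], 'score': 0.32}]]
```

View pics/p2.png

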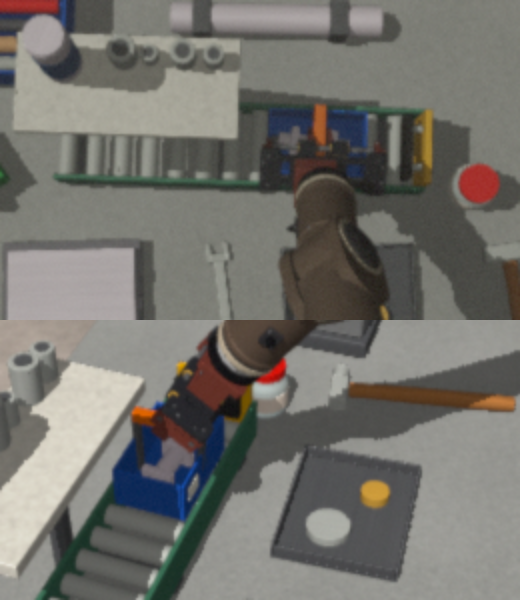

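The tote is held level on the rollers, with its right wall at about column 385 and the buffer face at 400 in the full image. The gap is about 45–60 mm. I close most of it, then creep.

```bash
python3 -m pendant '[[0.01,[0,0.01,0],[0,0,0]],[0.01,[0,0.02,0],[0,0,0]],[0.01,[0,0.03,0],[0,0,0]],[0.01,[0,0.035,0],[0,0,0]],[0.01,[0,0.035,0],[0,0,0]]]' | grep -E "pos|force"; for i in 1 ; do python3 -m pendant '[[0.01,[0,0.002,0],[0,0,0]],[0.01,[0,0.004,0],[0,0,0]],[0.01,[0,0.006,0],[0,0,0]],[0.01,[0,0.006,0],[0,0,0]]]' | grep -E "pos|force"; done
```

```text
position: [0.56, -0.1745, 0.2879]
contact_force: [0.7, 0.0, -4.9]
finger_force: 30.0
position: [0.5597, -0.1809, 0.2879]
contact_force: [2.2, -0.4, -4.4]
finger_force: 30.0
```

```bash
python3 -m pendant '[[0.01,[0,0.002,0],[0,0,0]],[0.01,[0,0.004,0],[0,0,0]],[0.01,[0,0.006,0],[0,0,0]],[0.01,[0,0.006,0],[0,0,0]]]' | grep -E "pos|force"
```

```text
position: [0.5596, -0.187, 0.288]
contact_force: [0.4, -0.2, -4.2]
finger_force: 30.0
```

```bash
python3 -m pendant '[[0.01,[0,0.002,0],[0,0,0]],[0.01,[0,0.004,0],[0,0,0]],[0.01,[0,0.006,0],[0,0,0]],[0.01,[0,0.006,0],[0,0,0]]]' | grep -E "pos|force"
```

```text
position: [0.5595, -0.193, 0.288]
contact_force: [-0.2, -0.8, -4.0]
finger_force: 30.0
```

```bash
python3 -m pendant '[[0.01,[0,0.002,0],[0,0,0]],[0.01,[0,0.004,0],[0,0,0]],[0.01,[0,0.004,0],[0,0,0]]]' | grep -E "pos|force"
```

```text
position: [0.5594, -0.197, 0.288]
contact_force: [0.4, -0.3, -4.6]
finger_force: 30.0
```

```bash
python3 -m pendant '[[0.01,[0,0.002,0],[0,0,0]],[0.01,[0,0.004,0],[0,0,0]],[0.01,[0,0.004,0],[0,0,0]]]' | grep -E "pos|force"
```

```text
position: [0.5594, -0.2004, 0.288]
contact_force: [-0.1, 1.6, -3.2]
finger_force: 30.0
```

```bash
python3 -m pendant '[[0.01,[0,0.002,0],[0,0,0]],[0.01,[0,0.003,0],[0,0,0]],[0.01,[0,0.003,0],[0,0,0]]]' | grep -E "pos|force"
```

```text
position: [0.5594, -0.2028, 0.288]
contact_force: [-2.3, 5.2, -1.7]
finger_force: 30.0
```

```bash
python3 -m pendant '[[0.01,[0,0.002,0],[0,0,0]],[0.01,[0,0.004,0],[0,0,0]],[0.01,[0,0.004,0],[0,0,0]]]' | grep -E "pos|force"
```

```text
position: [0.5593, -0.2056, 0.288]
contact_force: [-3.9, 8.8, -0.0]
finger_force: 30.0
```

```bash
python3 -m pendant '[[0.01,[0,0,0],[0,0,0]],[0.01,[0,0,0],[0,0,0]],[0.01,[0,0,0],[0,0,0]],[0.01,[0,0,0],[0,0,0]],[0.01,[0,0,0],[0,0,0]],[0.01,[0,0,0],[0,0,0]]]' | grep -E "^t|pos|rot|force"
```

```text
t: 12.22
position: [0.5593, -0.2055, 0.288]
tool_rot: [[0.811, -0.016, 0.585], [-0.015, -1.0, -0.008], [0.585, -0.002, -0.811]]
contact_force: [-5.1, 7.7, 0.3]
finger_force: 30.0
```

The stop reads 8–9 N, about 5.5 mm of give, and I held it for over 0.5 s. I back off so the spring won't kick the tote, release, and regrasp vertically for the lift.

```bash
python3 -m pendant '[[0.01,[0,-0.003,0],[0,0,0]],[0.01,[0,-0.006,0],[0,0,0]],[0.01,[0,-0.006,0],[0,0,0]],[0.01,[0,-0.006,0],[0,0,0]]]' | grep -E "pos|force"; python3 -m pendant '[[0.07,[0,0,0],[0,0,0]],[0.07,[0,0,0],[0,0,0]],[0.07,[0,0,0],[0,0,0]],[0.07,[0,0,0],[0,0,0]],[0.07,[0,0,0],[0,0,0]],[0.07,[0,0,0],[0,0,0]],[0.07,[0,0,-0.03],[0,0,0]],[0.07,[0,0,-0.06],[0,0,0]],[0.07,[0,0,-0.1],[0,0,0]],[0.07,[0,0,-0.1],[0,0,0]]]' | grep -E "^t|pos|force|width"
python3 - <<'E'
from h import *
for c in("top","side"):
    ctrl.capture(c);C=ctrl.calibration(c)
    for q,z in(("tote_handle",.155),("tote",.06)):
        for d in ctrl.mark_of(q,c)[:2]:print(c,q,round(d["score"],2),d["at"],onz(C,d["at"],z).round(4))
W=ctrl.calibration("wrist");ctrl.capture("wrist")
for d in ctrl.mark_of("tote_handle","wrist")[:2]:print("wrist",d,onz(W,d["at"],.155).round(4))
print(ctrl.state()["q"].round(2))
go([.659,-.199,.155],tool(0,-.015),.09)
E
```

```text
position: [0.5594, -0.2015, 0.288]
contact_force: [-1.7, 4.0, -2.4]
finger_force: 30.0
t: 13.98
position: [0.5, -0.2021, 0.3706]
tool_rot: [[0.81, -0.023, 0.586], [-0.019, -1.0, -0.014], [0.587, 0.001, -0.81]]
contact_force: [0.1, 0.8, -0.5]
grip_width: 0.0701
finger_force: 0.0
top tote_handle 0.9 [207.9, 378.8] [ 0.6636 -0.2019  0.155 ]
top tote_handle 0.68 [228.4, 168.8] [0.5898 0.4184 0.155 ]
top tote 0.65 [214.7, 373.1] [ 0.6565 -0.1947  0.06  ]
top tote 0.64 [230.0, 175.7] [0.5958 0.4224 0.06  ]
side tote_handle 0.68 [417.4, 224.0] [0.5728 0.4624 0.155 ]
side tote_handle 0.67 [188.0, 316.5] [ 0.6451 -0.2     0.155 ]
side tote 0.93 [217.3, 314.0] [ 0.6501 -0.1864  0.06  ]
side tote 0.89 [434.0, 225.3] [0.5907 0.4528 0.06  ]
wrist {'at': [254.5, 319.4], 'score': 0.94} [ 0.6537 -0.2025  0.155 ]
[ 1.33  0.43 -1.19  2.04  0.69  0.37 -1.87]
t 14.38 shift [0.151, -0.0035, 0.0601] turn [-0.0004, -0.6241, -0.003] F [ 0.   0.6 -0.2]
```

```bash
python3 -m pendant '[[0.07,[0.149,-0.003,0.058],[0,-0.624,-0.003]],[0.07,[0.149,-0.003,0.058],[0,-0.624,-0.003]],[0.07,[0.149,-0.003,0.058],[0,-0.624,-0.003]],[0.07,[0.149,-0.003,0.058],[0,-0.624,-0.003]],[0.07,[0.149,-0.003,0.058],[0,-0.624,-0.003]],[0.07,[0.149,-0.003,0.058],[0,-0.624,-0.003]]]' | grep -E "^t|pos|rot|force|width"
python3 - <<'E'
from h import *
W=ctrl.calibration("wrist");im=ctrl.capture("wrist");cv2.imwrite("pics/w3.png",im)
for d in ctrl.mark_of("tote_handle","wrist")[:2]:print("wrist",d,onz(W,d["at"],.155).round(4))
print(ctrl.state()["q"].round(2))
go([.656,-.2015,.153],tool(0,-.015))
E
```

```text
t: 15.12
position: [0.6556, -0.2002, 0.4085]
tool_rot: [[1.0, -0.016, 0.003], [-0.016, -1.0, -0.0], [0.003, 0.0, -1.0]]
contact_force: [-0.4, -0.4, 0.0]
grip_width: 0.07
finger_force: 0.0
wrist {'at': [256.1, 319.5], 'score': 0.66} [ 0.6574 -0.2007  0.155 ]
[ 0.81  0.72 -1.02  1.38  0.61  1.37 -1.79]
t 15.22 shift [0.0008, 0.0004, 0.0932] turn [0.0011, -0.0026, -0.0025] F [ 0.4 -0.2 -0.1]
```

View pics/w3.png

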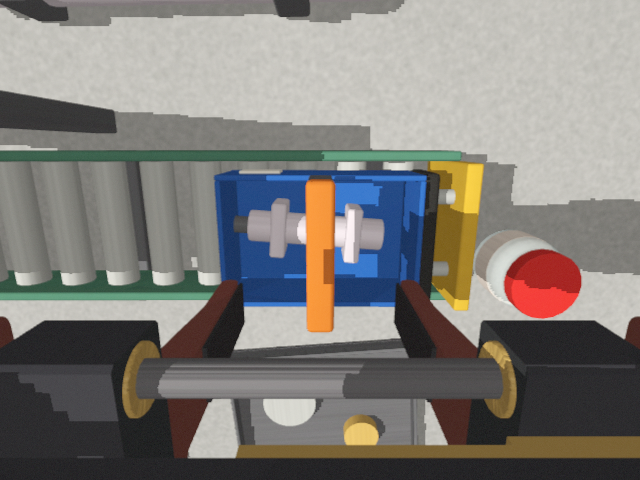

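The tote sits square against the buffer, with the bar centred at (256,320) and the jar clear. I descend and grip.

```bash
python3 -m pendant '[[0.07,[0.0015,0,0.03],[0,0,0]],[0.07,[0.0015,0,0.06],[0,0,0]],[0.07,[0.0015,0,0.085],[0,0,0]],[0.07,[0.0015,0,0.093],[0,0,0]],[0.07,[0.0015,0,0.093],[0,0,0]],[0.01,[0.0015,0,0.093],[0,0,0]],[0.01,[0.0015,0,0.093],[0,0,0]],[0.01,[0.0015,0,0.093],[0,0,0]],[0.01,[0.0015,0,0.093],[0,0,0]],[0.01,[0.0015,0,0.093],[0,0,0]]]' | grep -E "^t|pos|force|width";python3 -m pendant '[[0.01,[0,0,0],[0,0,0]],[0.01,[0,0,0],[0,0,0]],[0.01,[0,0,0],[0,0,0]],[0.01,[0,0,0],[0,0,0]]]' | grep -E "^t|pos|force|width"
```

```text
t: 16.48
position: [0.6573, -0.2005, 0.3162]
tool_rot: [[1.0, -0.017, 0.001], [-0.017, -1.0, -0.0], [0.001, 0.0, -1.0]]
contact_force: [0.6, 0.4, 0.8]
grip_width: 0.0235
finger_force: 0.0
t: 16.98
position: [0.6572, -0.2006, 0.3161]
tool_rot: [[1.0, -0.017, 0.001], [-0.017, -1.0, -0.0], [0.001, 0.0, -1.0]]
contact_force: [-0.3, -0.0, 0.4]
grip_width: 0.0177
finger_force: 30.0
```

```bash
python3 -m pendant '[[0.01,[0,0,-0.01],[0,0,0]],[0.01,[0,0,-0.03],[0,0,0]],[0.01,[0,0,-0.05],[0,0,0]],[0.01,[0,0,-0.07],[0,0,0]],[0.01,[0,0,-0.09],[0,0,0]],[0.01,[0,0,-0.105],[0,0,0]],[0.01,[0,0,-0.11],[0,0,0]],[0.01,[0,0,-0.11],[0,0,0]]]' | grep -E "^t|pos|force|width"
python3 - <<'E'
from h import *
S,T=ctrl.calibration("side"),ctrl.calibration("top")
for c,C,(r0,r1,c0,c1) in(("side",S,(320,440,285,405)),("top",T,(255,325,195,280))):
    im=ctrl.capture(c);h=cv2.cvtColor(im,cv2.COLOR_BGR2HSV)
    m=np.zeros(h.shape[:2],np.uint8);m[r0:r1,c0:c1]=cv2.inRange(h,(0,0,165),(180,40,255))[r0:r1,c0:c1]
    k=max(cv2.findContours(m,0,1)[0],key=cv2.contourArea)
    P=np.array([onz(C,p[0][::-1].astype(float),.04)[:2] for p in k]).astype(np.float32)*1000
    r=cv2.minAreaRect(cv2.convexHull(P));print(c,r,cv2.contourArea(k))
go([.419,.232,.153+.11-.02],tool(0,.045));print(ctrl.state()["q"].round(2))
E
```

```text
t: 17.98
position: [0.6571, -0.2006, 0.4261]
tool_rot: [[1.0, -0.017, 0.001], [-0.017, -1.0, -0.0], [0.001, 0.0, -1.0]]
contact_force: [-1.0, -0.8, -7.6]
grip_width: 0.0179
finger_force: 30.0
side ((416.2032470703125, 238.01458740234375), (148.3878631591797, 203.24130249023438), 2.7204394340515137) 5709.5
top ((417.6922302246094, 233.66561889648438), (144.85853576660156, 195.46563720703125), 2.5957281589508057) 2781.0
t 18.07 shift [-0.2452, -0.4286, 0.0194] turn [-0.0001, 0.0006, -0.0618] F [-0.5 -0.1 -7. ]
[ 0.81  0.71 -1.02  1.35  0.6   1.4  -1.78]
```

The lift is stable at 7.6 N, and both views put the scale at about (0.417, 0.235) with yaw 0.046. I carry the tote over.

```bash
python3 -m pendant '[[0.01,[-0.015,0,0],[0,0,0]],[0.01,[-0.045,0,0],[0,0,0]],[0.01,[-0.08,-0.01,0],[0,0,0]],[0.01,[-0.115,-0.025,0],[0,0,-0.01]],[0.01,[-0.145,-0.05,0],[0,0,-0.02]],[0.01,[-0.17,-0.085,0],[0,0,-0.03]],[0.01,[-0.19,-0.12,0],[0,0,-0.04]],[0.01,[-0.2,-0.15,0],[0,0,-0.05]],[0.01,[-0.21,-0.17,0],[0,0,-0.06]],[0.01,[-0.21,-0.175,0],[0,0,-0.06]]]' | grep -E "^t|pos|force|width"; python3 -c "
from h import *
go([.417,.235,.243],tool(0,.046));print(ctrl.state()['q'].round(2))"
```

```text
t: 19.32
position: [0.4498, -0.0207, 0.4262]
tool_rot: [[0.999, 0.045, 0.001], [0.045, -0.999, -0.001], [0.001, 0.001, -1.0]]
contact_force: [0.8, -1.2, -6.3]
grip_width: 0.0179
finger_force: 30.0
t 19.32 shift [-0.0212, -0.257, 0.02] turn [0.0008, -0.0009, -0.0007] F [ 0.8 -1.2 -6.3]
[ 1.03  0.32 -1.29  1.91  0.34  1.16 -1.91]
```

```bash
python3 -m pendant '[[0.01,[-0.002,-0.015,0],[0,0,0]],[0.01,[-0.004,-0.045,0],[0,0,0]],[0.01,[-0.007,-0.08,0],[0,0,0]],[0.01,[-0.01,-0.115,0],[0,0,0]],[0.01,[-0.013,-0.15,0],[0,0,0]],[0.01,[-0.016,-0.185,0],[0,0,0]],[0.01,[-0.018,-0.22,0.005],[0,0,0]],[0.01,[-0.02,-0.245,0.01],[0,0,0]],[0.01,[-0.021,-0.257,0.02],[0,0,0]],[0.01,[-0.021,-0.257,0.02],[0,0,0]]]' | grep -E "^t|pos|force|width"
python3 - <<'E'
from h import *
go([.417,.235,.243],tool(0,.046));print(ctrl.state()['q'].round(2))
a=ctrl.capture("top");b=ctrl.capture("side")
cv2.imwrite("pics/p4.png",np.vstack([cv2.resize(a[220:340,160:340],(480,320)),cv2.resize(b[240:450,230:470],(320*240//210,320))[:, :480] if 0 else cv2.copyMakeBorder(cv2.resize(b[240:420,230:470],(360,270)),0,0,0,120,0)]))
E
```

```text
t: 20.58
position: [0.4178, 0.2346, 0.4054]
tool_rot: [[0.999, 0.045, -0.001], [0.045, -0.999, 0.0], [-0.001, -0.0, -1.0]]
contact_force: [0.7, -0.2, -6.4]
grip_width: 0.0177
finger_force: 30.0
t 20.57 shift [-0.0008, -0.0004, -0.0006] turn [-0.0005, 0.001, -0.0011] F [ 0.7 -0.2 -6.4]
[ 0.36  0.39 -1.21  1.88  0.41  1.14 -2.52]
```

View pics/p4.png

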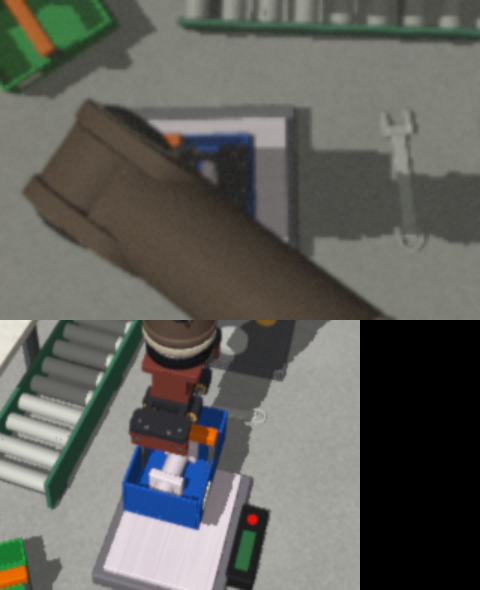

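The tote hovers level and square over the platform. I lower it in two stages.

```bash
python3 -m pendant '[[0.01,[-0.0008,0,0.015],[0,0,0]],[0.01,[-0.0008,0,0.035],[0,0,0]],[0.01,[-0.0008,0,0.055],[0,0,0]],[0.01,[-0.0008,0,0.075],[0,0,0]],[0.01,[-0.0008,0,0.09],[0,0,0]],[0.01,[-0.0008,0,0.098],[0,0,0]],[0.01,[-0.0008,0,0.102],[0,0,0]],[0.01,[-0.0008,0,0.102],[0,0,0]]]' | grep -E "^t|pos|force"; python3 -m pendant '[[0.01,[0,0,0.002],[0,0,0]],[0.01,[0,0,0.004],[0,0,0]],[0.01,[0,0,0.005],[0,0,0]],[0.01,[0,0,0.006],[0,0,0]],[0.01,[0,0,0.006],[0,0,0]]]' | grep -E "^t|pos|force"
```

```text
t: 21.68
position: [0.4174, 0.2339, 0.3041]
tool_rot: [[0.999, 0.043, 0.001], [0.043, -0.999, 0.0], [0.001, -0.0, -1.0]]
contact_force: [0.5, -0.3, -7.0]
finger_force: 30.0
t: 22.3
position: [0.4174, 0.2337, 0.2979]
tool_rot: [[0.999, 0.043, 0.001], [0.043, -0.999, -0.0], [0.001, 0.0, -1.0]]
contact_force: [0.4, 0.8, -7.1]
finger_force: 30.0
```

```bash
python3 -m pendant '[[0.01,[0,0,0.001],[0,0,0]],[0.01,[0,0,0.001],[0,0,0]]]' | grep -E "^t|pos|force"
```

```text
t: 22.55
position: [0.4173, 0.2337, 0.2969]
tool_rot: [[0.999, 0.043, 0.001], [0.043, -0.999, -0.0], [0.001, 0.0, -1.0]]
contact_force: [-0.7, -0.3, -6.8]
finger_force: 30.0
```

```bash
python3 -m pendant '[[0.01,[0,0,0.001],[0,0,0]],[0.01,[0,0,0.001],[0,0,0]]]' | grep -E "pos|force"
```

```text
position: [0.4177, 0.2338, 0.2963]
contact_force: [0.4, -0.8, -1.6]
finger_force: 30.0
```

```bash
python3 -m pendant '[[0.01,[0,0,0.0007],[0,0,0]],[0.01,[0,0,0.0007],[0,0,0]]]' | grep -E "pos|force"
```

```text
position: [0.4179, 0.2338, 0.2961]
contact_force: [0.6, -2.9, 6.9]
finger_force: 30.0
```

Contact with the platform is made, since the force has reversed. I release and withdraw straight up.

```bash
python3 -m pendant '[[0.07,[0,0,-0.0005],[0,0,0]],[0.07,[0,0,-0.0005],[0,0,0]],[0.07,[0,0,-0.0005],[0,0,0]],[0.07,[0,0,-0.0005],[0,0,0]],[0.07,[0,0,-0.0005],[0,0,0]],[0.07,[0,0,-0.0005],[0,0,0]],[0.07,[0,0,-0.02],[0,0,0]],[0.07,[0,0,-0.05],[0,0,0]],[0.07,[0,0,-0.09],[0,0,0]],[0.07,[0,0,-0.13],[0,0,0]]]' | grep -E "^t|pos|force|width"; python3 -m pendant '[[0.07,[-0.03,0.06,-0.03],[0,0,0]],[0.07,[-0.03,0.12,-0.05],[0,0,0]],[0.07,[-0.03,0.18,-0.05],[0,0,0]],[0.07,[-0.03,0.24,-0.05],[0,0,0]],[0.07,[-0.03,0.24,-0.05],[0,0,0]],[0.07,[-0.03,0.24,-0.05],[0,0,0]]]' | grep -E "^t|pos|force|width"
python3 - <<'E'
from h import *
a=ctrl.capture("top");C=ctrl.calibration("top")
for q,z in(("tote",.04),("tote_handle",.135)):
    for d in ctrl.mark_of(q,"top")[:2]:print(q,d,onz(C,d["at"],z).round(4))
b=ctrl.capture("side");C=ctrl.calibration("side")
for q,z in(("tote",.04),("tote_handle",.135)):
    for d in ctrl.mark_of(q,"side")[:2]:print(q,d,onz(C,d["at"],z).round(4))
h=cv2.cvtColor(a,cv2.COLOR_BGR2HSV);m=np.zeros(h.shape[:2],np.uint8);m[245:330,190:285]=cv2.inRange(h,(105,120,30),(130,255,255))[245:330,190:285]
k=max(cv2.findContours(m,0,1)[0],key=cv2.contourArea)
P=np.array([onz(ctrl.calibration("top"),p[0][::-1].astype(float),.1)[:2] for p in k]).astype(np.float32)*1000
print(cv2.minAreaRect(P))
cv2.imwrite("pics/p5.png",np.vstack([cv2.resize(a[220:340,160:340],(480,320)),cv2.copyMakeBorder(cv2.resize(b[240:420,230:470],(360,270)),0,0,0,120,0)]))
E
```

```text
t: 24.3
position: [0.4169, 0.234, 0.4277]
tool_rot: [[0.999, 0.044, 0.001], [0.044, -0.999, 0.0], [0.001, -0.0, -1.0]]
contact_force: [0.8, 1.0, 0.5]
grip_width: 0.0699
finger_force: 0.0
t: 25.05
position: [0.3976, -0.0099, 0.476]
tool_rot: [[0.999, 0.037, 0.001], [0.037, -0.999, -0.002], [0.001, 0.002, -1.0]]
contact_force: [0.7, 0.1, 0.5]
grip_width: 0.07
finger_force: 0.0
tote {'at': [230.8, 178.0], 'score': 0.58} [0.5955 0.4202 0.04  ]
tote_handle {'at': [285.2, 231.2], 'score': 0.93} [0.4263 0.2316 0.135 ]
tote_handle {'at': [225.9, 168.5], 'score': 0.85} [0.5995 0.425  0.135 ]
tote {'at': [370.8, 348.2], 'score': 0.93} [0.4142 0.2317 0.04  ]
tote {'at': [228.1, 263.3], 'score': 0.75} [ 0.7762 -0.1193  0.04  ]
tote_handle {'at': [415.9, 222.5], 'score': 0.97} [0.5844 0.4525 0.135 ]
tote_handle {'at': [345.8, 347.8], 'score': 0.86} [0.4158 0.2338 0.135 ]
((420.5237121582031, 190.56536865234375), (93.84370422363281, 69.73832702636719), 1.6854654550552368)
```

View pics/p5.png

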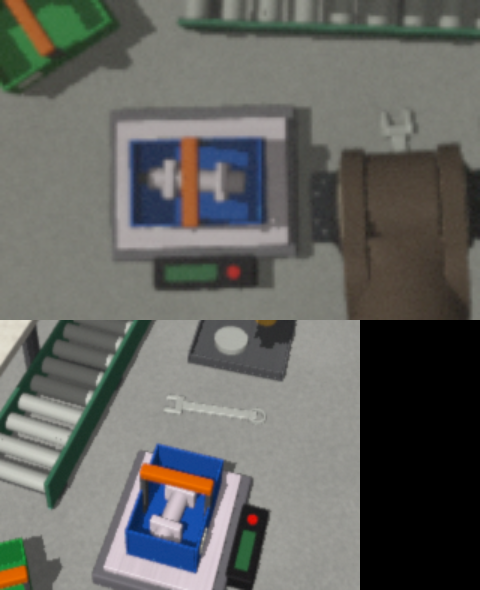

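The tote stands centred and square on the platform in both views, at (370,348) in the side image, with the part inside and the gripper clear. I hand in.

```bash
python3 -c "
from plant import ctrl
print(ctrl.hand_in())"
```

```text
the job is handed in; nothing more can be done
None
```

I handed the job in at about 25 s on the robot's clock, but no verdict came back: the tote held the end stop about 5–6 mm in (by force) for over half a second, was lifted there, and now stands centred and square on the scale with its part inside.

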